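# Move a squeeze-tab cover to the open sensor base

## Robot

A 7-joint arm with a two-finger parallel gripper is mounted at the origin on the work surface; the furniture and walls round the work are solid. World frame = base frame: x ahead of the robot, y to its left, z up, the work surface at z = 0. Lengths are in m, angles in rad, forces in N, time in s.
With the tool pointing down it reaches from about 0.35 to 0.9 m from the base axis. Payload 8.1 kg.
Tool frame: the origin (TCP) lies at the very end of the fingers, on their centre line; the grasp point (between the pads) lies 19 mm behind it; z points along the fingers, x is the direction in which the jaws open and shut, and the axes are right-handed (so a half turn about z gives the same grasp; the last joint's range is limited). The gripper opens to 92 mm and grips with 3 to 60 N. Pads are 19 mm wide; open, the fingers measure 130 mm over their backs; the gripper's body (75 mm by 190 mm) begins 47 mm behind the grasp point.
Start: joints at [-1.426, 0.434, 0.025, 1.573, -0.012, 1.134, -0.075], TCP at [0.153, 0.606, 0.227] pointing down, gripper open.
Joint ranges: [-2.62, 2.62], [-0.44, 2.09], [-1.27, 1.32], [0.08, 2.57], [-1.32, 4.46], [0.12, 2], [-2.74, 2.74]. Speed limits (rad/s): [2.22, 2.22, 3.01, 3.01, 3.14, 3.14, 3.14].

## Interface

Orientations are given as a rotation vector (axis times angle).
In Python, from cell import status, viewer, arm gives the robot as it stands.
- The arm moves only by the tool jog_arm, never from a script. Its argument "commands" is text: rows parted by semicolons, each of 7 numbers parted by spaces: the closure, from -1 (fully open) to 1 (shut), then the shift along the world's x, y, z normalised to -1 to 1, where 1 is 0.3 m, then the turn, a rotation vector about the world's x, y, z normalised to -1 to 1, where 1 is 2 pi rad. In form: jaw dx dy dz wx wy wz; .... A call has exactly 5 rows; each row shifts and turns the commanded pose from where the row before left it; what a row does not reach is not made up. A row lasts 1/10 s, in which the tool goes at most 50 mm and 8.59 degrees, less where a joint would pass 70% of its speed; a pose out of reach is approached as far as the arm can. A call with a number of a shift or a turn outside -1 to 1 is refused whole. A call with a gripper value outside its range is refused whole. The fingers move at their own pace and stop on an object; "force" is the grip in N (left out, the last holds). Time passes only in rows, so rows that do not move let the fingers close, or fill a call up. It gives the time, the measured TCP pose, the force and the opening at its end, in the units of the state.
- status.observe(): the state, without advancing time (a new reading comes with each control period).
- viewer.get_image(name): name is "side" or "top" or "wrist"; returns a dict with "pixels" (384x512x3 uint8, red, green, blue), "z_map" (384x512 float32, m along the optical axis (not along the pixel's ray), 0 where there is no reading), "camera_matrix" (3x3 intrinsics, pixels), "R" (3x3) and "t" (3): a world point X has camera coordinates R X + t. Camera axes: x right, y down, z forward; pixel columns grow to the right and rows downward; lengths in m; the calibration is good to about 2 mm. A picture is of the moment at which its call begins.
- arm.sign_off(): hands the job in, once; it reports no verdict.
The state is a dict: "clock": time; "joints": joint angles; "dq": joint speeds; "joint_efforts": joint torques, N m; "position": TCP position; "ee_rot": TCP orientation; "force": force on the tool from outside, world axes, zero at the start; "ft_torque": the same for the moment, N m; "width": opening from 0.0 (shut) to 1.0 (fully open).
Only numpy, scipy, OpenCV 4.12 (cv2) and the standard library are available. Lean on these libraries where they do the work, as an engineer would, in place of code of your own. Each camera call takes 0.05 s, during which the arm holds its last target. There are 200 camera calls.

## Task

The white snap-fit cover sits on one of the two grey sensor bases; it has to go onto the other base, which stands open. Squeeze the cover's two opposing side tabs together to free it, lift it straight off without wrenching it, and press it fully home on the open base until both tabs have snapped out again and it is latched. Squeeze and press with moderate force (the plastic tabs crack if crushed, the base cracks if pressed hard), and leave the things standing around undisturbed.

Things in the scene. Friction and masses are not known exactly. Their poses are not given: they have to be found in the camera images.
- cover: White snap-fit cover, about 80 g, latched on base_a at the start. Origin: middle of the underside of its flange, z up. Flange 74 (x) x 66 (y) x 3 mm, cut out for the tabs; on it a box 56 (x) x 40 (y) mm. Below, a 57 x 51 mm skirt reaches 10 mm down, with 1.5 mm of play per side in a base's mouth. Home = flange on the socket's top, x axis along the base's x (either way round).
- cover_top (a point): Middle of the cover's flat top, 32 mm above the cover's origin (ribs to 33 mm). About 8 to 20 N of push here, straight down, makes the sloped hooks of a cover set loosely in a mouth snap in by themselves; more than about 25 N of push or pull may crack the base. The seal then holds the latched cover up to 1 mm above home.
- tab_left (a joint): Tab at the middle of the cover's +y side: upright ribbed plate 24 mm wide (x), from 3.5 to 30 mm above the cover's origin, pressed in along y. 0 = out, 0.005 m = hard stop; spring 2 N at 0, 7 N fully in. Over both tabs' outer faces: 60 mm out (ribs 61), 50 mm in. Its stem ends in an outward hook 13 to 21 mm below the cover's origin, clear of the base's ledge when pressed in over 3 mm.
- tab_right (a joint): The tab on the cover's -y side: same shape, spring and values, pressed in toward +y. More than about 50 N from a finger cracks a tab; 10 to 40 N is fine.
- base_a: Sensor base that wears the cover at the start; fixed. Grey tray, 104 (x) x 100 (y) mm, rim 22 mm high, black cable gland on its +x end. Origin: middle of its underside, z up; x, y along its sides, yaw within 0.3 rad of the world's. In it on rubber mounts (they do not give noticeably) stands the grey socket block (socket_a), 88 x 84 mm, its top 30 to 36 mm above the bench, with the mouth for the cover in it.
- base_b: The other sensor base, open at the start; same make, size and frame as base_a, also fixed. Its pose is that of the tray: the socket block (socket_b) in it sits off-centre by an unknown amount of up to 3.5 mm in x and in y, square to the tray, and its top is 30 to 36 mm above the bench. Which of the two bases is the left one is drawn anew each time.
- base_b_mouth (a point): Nominal middle of base_b's mouth, 30 mm above the tray's origin; the true one is off by up to 3.5 mm in x and y and 0 to 6 mm higher. Mouth 60 (x) x 54 (y) mm, square to the tray, edges bevelled 3 mm, of slippery plastic; its +y and -y edges are 12 mm thick ledges. Inside, a rubber seal frame on springs meets the cover 4 mm from home with 2 N and pushes it up with 6 N at home.
- beaker: Bystander: glass beaker, 70 mm across, 86 mm tall, standing; origin at the centre of its underside.
- check_weight: Bystander: small brass check weight, 22 mm across, 30 mm tall; origin at the centre of its underside.
- dropper: Bystander: amber dropper bottle, 33 mm across, 94 mm tall, standing; origin at the centre of its underside.
- driver: Bystander: screwdriver 199 mm long lying about along y; origin at its middle, on the bench.
Things that resemble listed ones, but are neither listed nor needed, are in the scene too. What is shaped like the cover but yellow is not meant.

How it is judged:
By the outcome, as a careful person would: the job done as asked, in the order asked, and still so for the second after the job is handed in, with the robot touching nothing.
It also fails if it takes over 72 s, if anything falls off the work surface, if the arm or the gripper's body presses on something with over 40 N, if the wrist force passes 120 N, or if a joint passes its speed limit or range.

## Working session

There is one attempt and no reset: what is moved stays moved. The work goes in short steps, Python scripts to look and compute and a tool call to move; the robot and the scene stay as the last step left them, time stands still between calls to the robot, and variables do not carry over. Pictures are saved under pics/ and viewed, about 8 in all and at most 12, crops included, and the job is handed in when it is done.

Besides the shell and the picture viewer there is one more tool, called as name(argument=value, ...), one argument or row to a line, values as JSON. jog_arm: Moves the arm, as the interface text tells. Scaled input: -1 to 1 covers 0.3 m each way for a shift and 2 pi rad each way for a turn. Its arguments: {"type":"object","properties":{"commands":{"type":"string"},"force":{"type":"number"}},"required":["commands"]}

```bash
mkdir -p pics; ls; python3 - <<'E'
from cell import status, viewer
import cv2,numpy as np
print(status.observe())
ims=[]
for n in ["top","side"]:
    d=viewer.get_image(n); np.savez(f"{n}0.npz",**d); cv2.imwrite(f"pics/{n}0.png",d["pixels"][:,:,::-1]); print(n,d["camera_matrix"],d["R"],d["t"])
E
```

```text
pics
{'clock': 0.0, 'joints': array([-1.42563564,  0.43521961,  0.02498274,  1.57410684, -0.01159124,
        1.13403786, -0.07508234]), 'dq': array([-0.00032285, -0.00042006,  0.0003658 , -0.00231907, -0.00018203,
        0.00165419, -0.00156808]), 'joint_efforts': array([ 1.83038424e-03, -6.67862821e+01,  9.86196287e-01, -3.14447844e+01,
       -6.02817675e-02,  4.32719069e-02,  1.50455844e-04]), 'position': array([0.15320613, 0.60538244, 0.22594345]), 'ee_rot': array([ 2.47807865e+00,  1.92916875e+00, -1.85278145e-03]), 'force': array([ 0.29126976,  0.93433642, -0.8267571 ]), 'ft_torque': array([ 0.00840957,  0.00306046, -0.03186426]), 'width': 1.005173352292871}
top [[378.75245866   0.         258.81675608]
 [  0.         378.75245866 197.91326375]
 [  0.           0.           1.        ]] [[-5.52863288e-04 -9.99938979e-01  1.10332528e-02]
 [-9.93805899e-01 -6.76703070e-04 -1.11127752e-01]
 [ 1.11128437e-01 -1.10263501e-02 -9.93744882e-01]] [0.12504304 0.52166886 1.08446273]
side [[422.74942791   0.         258.99813783]
 [  0.         422.74942791 194.20931052]
 [  0.           0.           1.        ]] [[-0.99961426  0.02650751  0.00828728]
 [ 0.01176523  0.67446745 -0.73821083]
 [-0.02515763 -0.73782857 -0.67451915]] [ 0.49035546 -0.06459265  1.24855226]
```

View pics/top0.png

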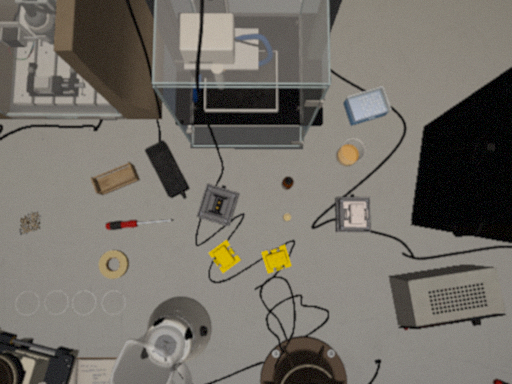

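View pics/side0.png

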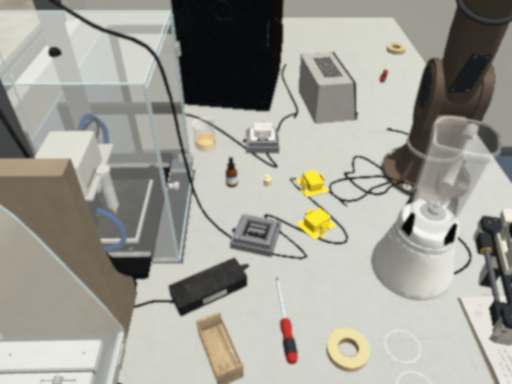

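The top view shows the open base_b at about (218,203) and the covered base_a at (352,213). There is a blender at (180,335), and the glass hood's front edge is at v≈140. The side view agrees, and the gripper is at the lower left of the top view.

```bash
cat > h.py <<'E'
import numpy as np,cv2
from scipy.spatial.transform import Rotation as Rn
def cloud(d):
    K,R,t=d["camera_matrix"],d["R"],d["t"]; z=d["z_map"]; v,u=np.mgrid[:z.shape[0],:z.shape[1]]
    P=np.stack([(u-K[0,2])/K[0,0]*z,(v-K[1,2])/K[1,1]*z,z],-1)
    return (P-t)@R
def ray(d,uv,h):
    K,R,t=d["camera_matrix"],d["R"],d["t"]; uv=np.atleast_2d(uv)
    c=-R.T@t; D=np.c_[(uv[:,0]-K[0,2])/K[0,0],(uv[:,1]-K[1,2])/K[1,1],np.ones(len(uv))]@R
    return c+D*((h-c[2])/D[:,2])[:,None]
def proj(d,X):
    p=np.atleast_2d(X)@d["R"].T+d["t"]; q=p@d["camera_matrix"].T; return q[:,:2]/q[:,2:]
def pose():
    from cell import status
    s=status.observe(); R=Rn.from_rotvec(s["ee_rot"]).as_matrix()
    print("t",round(s["clock"],2),"p",s["position"].round(4),"x",R[:,0].round(4),"z",R[:,2].round(4),"F",s["force"].round(1),"M",s["ft_torque"].round(2),"w",round(s["width"]*92,1),"q",s["joints"].round(2))
    return s,R
E
python3 - <<'E'
from h import *
d=dict(np.load("top0.npz")); P=cloud(d); im=d["pixels"]
for n,(u,v) in dict(b=(218,203),a=(352,213)).items():
    p=P[v-28:v+28,u-28:u+28].reshape(-1,3); k=(p[:,2]>.012)&(p[:,2]<.09); q=p[k]
    print(n,np.median(q,0).round(3),q.min(0).round(3),q.max(0).round(3))
    r=cv2.minAreaRect(q[(q[:,2]>.017),:2].astype(np.float32)*1000); print(r)
for n,(u0,u1,v0,v1) in dict(blender=(115,215,290,384),hood=(150,330,100,150),drop=(280,296,175,192),wt=(282,293,211,223),beak=(335,368,135,170),dark=(415,512,70,240),heater=(390,505,265,330)).items():
    p=P[v0:v1,u0:u1].reshape(-1,3); p=p[(p[:,2]>.02)]; print(n,np.percentile(p,[1,50,99],axis=0).round(3).tolist())
d=dict(np.load("side0.npz")); P2=cloud(d)
p=P2[110:300,370:500].reshape(-1,3);p=p[(p[:,2]>.02)&(p[:,1]>.15)]; print("blender side",np.percentile(p,[1,50,99],axis=0).round(3))
E
```

```text
b [0.506 0.248 0.029] [0.442 0.187 0.012] [0.591 0.309 0.04 ]
((520.1847534179688, 242.84413146972656), (100.1012191772461, 137.0118408203125), 73.31319427490234)
a [ 0.474 -0.144  0.037] [ 0.425 -0.203  0.012] [ 0.535 -0.101  0.074]
((479.730224609375, -151.861572265625), (110.0698471069336, 101.54871368408203), 0.16148455440998077)
blender [[0.095, 0.264, 0.027], [0.17, 0.34, 0.229], [0.238, 0.413, 0.381]]
hood [[0.643, -0.059, 0.023], [0.762, 0.189, 0.047], [0.814, 0.435, 0.422]]
drop [[0.552, 0.029, 0.022], [0.564, 0.046, 0.055], [0.584, 0.058, 0.096]]
wt [[0.398, 0.033, 0.021], [0.468, 0.045, 0.026], [0.478, 0.137, 1.134]]
beak [[0.615, -0.173, 0.024], [0.659, -0.145, 0.041], [0.688, -0.102, 0.111]]
dark [[0.407, -0.514, 0.024], [0.566, -0.354, 0.285], [0.742, -0.324, 0.451]]
heater [[0.171, -0.492, 0.026], [0.256, -0.357, 0.148], [0.328, -0.255, 0.155]]
blender side [[0.094 0.302 0.025]
 [0.17  0.4   0.258]
 [0.239 0.633 0.38 ]]
```

jog_arm(
  commands="-1 0.12 0 0.1 0 0 0; -1 0.12 0 0.1 0 0 0; -1 0.12 0 0.1 0 0 0; -1 0.12 0 0.1 0 0 0; -1 0.12 -0.04 0.08 0 0 0",
)

```text
clock: 0.6
position: [0.3341, 0.5945, 0.3718]
ee_rot: [-2.477, -1.931, -0.0]
force: [-0.3, 0.4, 0.0]
width: 1.002
```

jog_arm(
  commands="-1 0.12 -0.08 0.0 0 0 0; -1 0.12 -0.1 0 0 0 0; -1 0.08 -0.14 0 0 0 0; -1 0.08 -0.14 0 0 0 0; -1 0.05 -0.15 0 0 0 0",
)

```text
clock: 1.1
position: [0.4698, 0.4087, 0.3698]
ee_rot: [2.48, 1.928, -0.002]
force: [0.8, -0.4, 0.2]
width: 1.001
```

jog_arm(
  commands="-1 0.03 -0.15 -0.05 0 0 0; -1 0 -0.15 -0.07 0 0 0; -1 0 -0.15 -0.1 0 0 0; -1 0 -0.1 -0.12 0 0 0; -1 0 0 -0.1 0 0 0",
)

```text
clock: 1.6
position: [0.4775, 0.2436, 0.2398]
ee_rot: [2.484, 1.921, -0.002]
force: [0.4, 0.7, -1.0]
width: 0.999
```

```bash
python3 - <<'E'
from h import *; from cell import viewer
pose(); d=viewer.get_image("wrist"); np.savez("w1.npz",**d); cv2.imwrite("pics/w1.png",d["pixels"][:,:,::-1]); pose()
print("cam",-d["R"].T@d["t"],d["R"][2],d["camera_matrix"][0,0])
E
```

```text
t 1.6 p [0.4775 0.2436 0.2398] x [ 0.2516  0.9678 -0.0021] z [-1.0e-04 -2.1e-03 -1.0e+00] F [ 0.4  0.7 -1. ] M [-0.01 -0.   -0.01] w 91.9 q [-0.71  0.28  0.17  1.78 -0.05  1.09  0.8 ]
t 1.65 p [0.4751 0.2451 0.2351] x [ 0.2491  0.9685 -0.0058] z [-0.0058 -0.0045 -1.    ] F [-1.8 -1.  -4.9] M [-0.06  0.19 -0.02] w 92.2 q [-0.71  0.28  0.17  1.79 -0.05  1.08  0.8 ]
cam [0.3968061  0.26636265 0.39809062] [ 0.29664458 -0.07929679 -0.95169008] 288.8321058809528
```

View pics/w1.png

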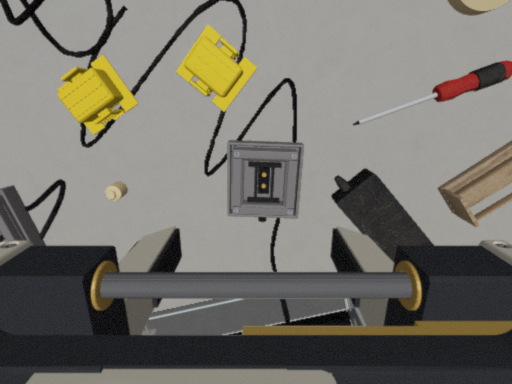

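The wrist view shows the open base at (263,180), square to the jaw, with its gland at (262,218) on the far side. I'll go closer for a still view.

jog_arm(
  commands="-1 -0.03 0 -0.1 0 0 0; -1 -0.04 0 -0.13 0 0 0; -1 -0.04 0.0 -0.1 0 0 0; -1 -0.03 0 -0.06 0 0 0; -1 0 0 -0.02 0 0 0",
)

```text
clock: 2.15
position: [0.4332, 0.2495, 0.1166]
ee_rot: [-2.476, -1.932, 0.006]
force: [-1.1, 0.7, 0.4]
width: 1.001
```

jog_arm(
  commands="-1 0 0 0 0 0 0; -1 0 0 0 0 0 0; -1 0 0 0 0 0 0; -1 0 0 0 0 0 0; -1 0 0 0 0 0 0",
)

```text
clock: 2.65
position: [0.4358, 0.2495, 0.1186]
ee_rot: [2.479, 1.929, 0.002]
force: [0.1, -0.2, -1.2]
width: 0.998
```

```bash
python3 - <<'E'
from h import *; from cell import viewer
d=viewer.get_image("wrist"); np.savez("w2.npz",**d); pose()
P=cloud(d); print("depth grid socket", [[round(float(P[v,u,2]),4) for u in range(200,330,10)] for v in range(100,230,10)])
cv2.imwrite("pics/w2.png",cv2.resize(d["pixels"][60:240,130:390,::-1],None,fx=3,fy=3,interpolation=cv2.INTER_CUBIC))
E
```

```text
t 2.7 p [0.4357 0.2494 0.1184] x [2.455e-01 9.694e-01 7.000e-04] z [ 6.e-04  5.e-04 -1.e+00] F [ 0.3  0.5 -0.1] M [ 0.01 -0.02 -0.03] w 92.0 q [-0.73  0.36  0.14  2.01 -0.07  0.77  0.77]
depth grid socket [[0.0539, 0.054, 0.0532, 0.0337, 0.0245, 0.0243, -0.0007, 0.0012, 0.0023, 0.001, 0.0012, -0.0009, 0.0003], [0.0533, 0.0528, 0.0529, 0.0524, 0.0479, 0.0251, 0.0245, -0.0006, 0.0028, -0.0001, 0.0001, 0.0005, 0.0013], [0.0532, 0.0543, 0.0539, 0.0536, 0.0247, 0.0242, 0.0007, 0.0006, 0.0003, 0.0003, 0.0021, -0.0002, 0.0003], [0.0543, 0.0534, 0.0529, 0.0512, 0.0247, -0.0002, -0.0002, 0.0009, 0.0005, 0.0017, -0.0005, 0.004, 0.0002], [0.0533, 0.0528, 0.0524, 0.2768, -0.0003, 0.0008, 0.0013, 0.0004, 0.0033, -0.0005, -0.0002, 0.0025, 0.0008], [0.024, 0.0517, 0.0244, 0.002, 0.0012, 0.0007, -0.0006, 0.0026, 0.0004, -0.0003, -0.0007, 0.0014, 0.0004], [0.0008, 0.0237, 0.0245, 0.0011, -0.0006, 0.0016, 0.0003, -0.0001, 0.0011, 0.0007, 0.0006, 0.0001, 0.0001], [0.0002, 0.0072, -0.0002, -0.0003, -0.0013, -0.0005, 0.0032, -0.0002, -0.0006, 0.0009, 0.0003, -0.0012, 0.0003], [0.0014, 0.0081, -0.0013, 0.0004, 0.0004, 0.0049, -0.0006, 0.0013, -0.0003, 0.0005, -0.0, 0.0034, 0.0002], [0.0012, 0.0005, 0.0007, -0.0002, 0.0024, 0.0014, -0.0003, -0.0006, 0.0001, -0.0003, 0.0003, 0.0022, 0.0], [0.0073, 0.0004, 0.0005, 0.0091, 0.0068, 0.0059, 0.0044, 0.0031, 0.0019, 0.0012, 0.0007, 0.0031, 0.0004], [0.0067, 0.0005, -0.0001, 0.014, 0.014, 0.012, 0.0114, 0.0218, 0.0218, 0.0222, 0.0223, 0.0213, 0.0218], [0.0, 0.0001, 0.0043, 0.0332, 0.033, 0.0343, 0.0337, 0.0337, 0.0332, 0.0327, 0.0322, 0.0311, 0.0204]]
```

View pics/w2.png

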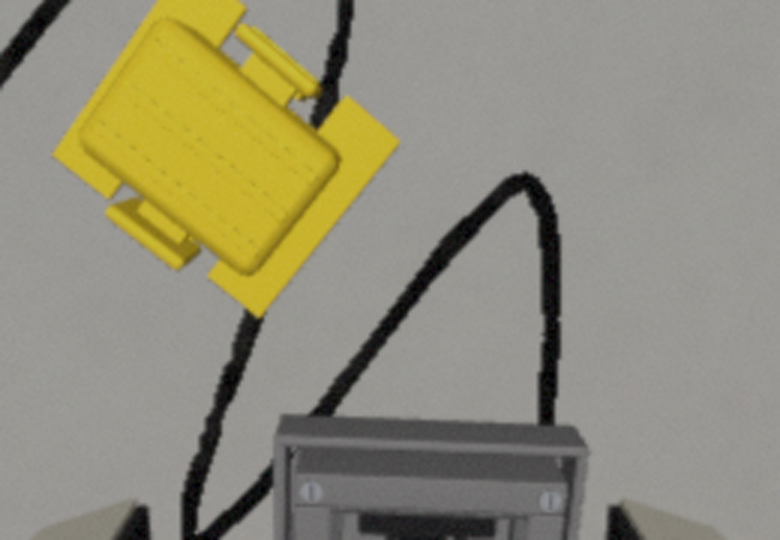

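The view is too far back: the base is at the bottom edge, around (430,480) in the crop, and the object at upper left is the yellow decoy. I'll move forward.

jog_arm(
  commands="-1 0.08 0 0 0 0 0; -1 0.1 0 0 0 0 0; -1 0.07 0 0 0 0 0; -1 0 0 0 0 0 0; -1 0 0 0 0 0 0",
)

```text
clock: 3.2
position: [0.5102, 0.2491, 0.1178]
ee_rot: [-2.48, -1.929, 0.001]
force: [-0.5, 0.1, -0.2]
width: 0.999
```

jog_arm(
  commands="-1 0 0 0 0 0 0; -1 0 0 0 0 0 0; -1 0 0 0 0 0 0; -1 0 0 0 0 0 0; -1 0 0 0 0 0 0",
)

```text
clock: 3.7
position: [0.5102, 0.2494, 0.1181]
ee_rot: [-2.479, -1.93, -0.0]
force: [-0.4, 0.4, 0.2]
width: 1.0
```

```bash
python3 - <<'E'
from h import *; from cell import viewer
d=viewer.get_image("wrist"); np.savez("w3.npz",**d); pose()
P=cloud(d); a=P[...,2]
h,e=np.histogram(a[(a>.015)&(a<.045)],60,(.015,.045)); print([(round(x,4),int(n)) for x,n in zip(e,h) if n>80])
m=(a>.028)&(a<.040); ys,xs=np.nonzero(m[:240]); print(xs.min(),xs.max(),ys.min(),ys.max())
cv2.imwrite("pics/w3.png",cv2.resize(d["pixels"][50:240,150:390,::-1],None,fx=3,fy=3,interpolation=cv2.INTER_CUBIC))
E
```

```text
t 3.75 p [0.5102 0.2494 0.1181] x [2.453e-01 9.695e-01 1.000e-04] z [ 1.e-04  1.e-04 -1.e+00] F [-0.4  0.1 -0.3] M [-0.04  0.02 -0.01] w 91.9 q [-0.65  0.46  0.15  1.85 -0.09  0.84  0.86]
[(np.float64(0.015), 275), (np.float64(0.0155), 288), (np.float64(0.016), 252), (np.float64(0.0165), 164), (np.float64(0.017), 106), (np.float64(0.0175), 104), (np.float64(0.018), 82), (np.float64(0.0185), 98), (np.float64(0.019), 102), (np.float64(0.0195), 97), (np.float64(0.02), 131), (np.float64(0.0205), 158), (np.float64(0.021), 311), (np.float64(0.0215), 524), (np.float64(0.022), 666), (np.float64(0.0225), 636), (np.float64(0.023), 719), (np.float64(0.0235), 954), (np.float64(0.024), 1019), (np.float64(0.0245), 730), (np.float64(0.025), 373), (np.float64(0.0255), 195), (np.float64(0.026), 116), (np.float64(0.0265), 168), (np.float64(0.027), 289), (np.float64(0.0275), 384), (np.float64(0.028), 375), (np.float64(0.0285), 238), (np.float64(0.029), 171), (np.float64(0.0295), 159), (np.float64(0.03), 175), (np.float64(0.0305), 186), (np.float64(0.031), 216), (np.float64(0.0315), 234), (np.float64(0.032), 314), (np.float64(0.0325), 584), (np.float64(0.033), 1293), (np.float64(0.0335), 2306), (np.float64(0.034), 2561), (np.float64(0.0345), 1803), (np.float64(0.035), 815), (np.float64(0.0355), 230), (np.float64(0.036), 81), (np.float64(0.0395), 98), (np.float64(0.04), 108), (np.float64(0.0405), 83)]
0 466 10 239
```

View pics/w3.png

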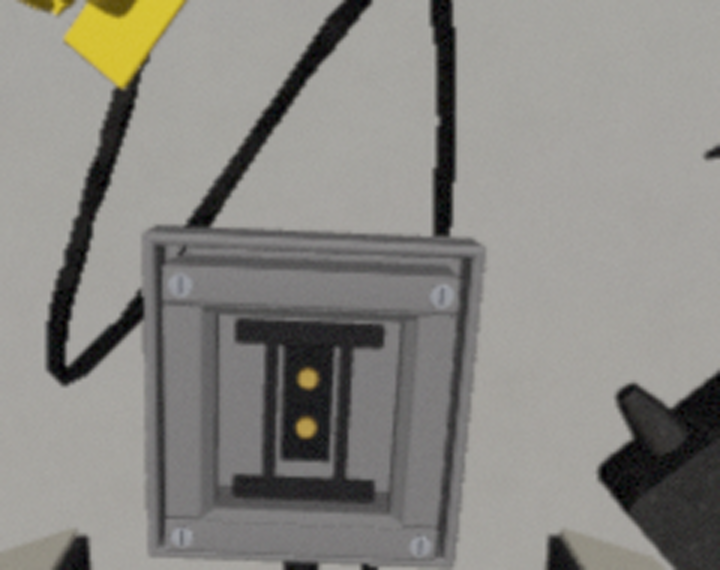

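The open base is fully visible: the socket screws are at crop (180,285), (442,296), (420,546) and (181,537), and the mouth spans about (205–412, 310–520). The socket top is at z≈0.034.

```bash
python3 - <<'E'
from h import *
d=dict(np.load("w3.npz")); P=cloud(d); a=P[...,2]
def info(n,q):
    r=cv2.minAreaRect((q[:,:2]*1000).astype(np.float32)); print(n,np.round(r[0],1),np.round(r[1],1),round(r[2],2))
m=((a>.0325)&(a<.036)).astype(np.uint8); m[:125]=0; m[237:]=0; m[:,:195]=0; m[:,312:]=0
m=cv2.morphologyEx(m,cv2.MORPH_OPEN,np.ones((3,3),np.uint8))
print(np.median(a[m>0]))
h=float(np.median(a[m>0]))
cs,hi=cv2.findContours(m,cv2.RETR_CCOMP,cv2.CHAIN_APPROX_NONE)
for c in cs:
    if len(c)>80: info(f"contour {cv2.contourArea(c)}",ray(d,c[:,0].astype(float),h))
s=np.array([(180,285),(442,296),(420,546),(181,537)])
# refine screw centroids: bright/bluish blobs
g=d["pixels"].astype(int); k=((g[...,2]-g[...,0])>6)&(g[...,2]>135)
out=[]
for u,v in s/3+[150,50]:
    u0,v0=int(u)-6,int(v)-6; w=cv2.GaussianBlur(d["pixels"],(0,0),.6)[v0:v0+13,u0:u0+13].astype(float).mean(2); w=np.clip(w-np.median(w)-8,0,None); vv,uu=np.mgrid[:13,:13]
    out.append((u0+(w*uu).sum()/w.sum(),v0+(w*vv).sum()/w.sum()))
print(np.round(out,1),(s/3+[150,50]).round(1))
for o in (np.array(out),s/3+[150,50]):
    q=ray(d,o,h); print(q.round(4).tolist(),"ctr",q.mean(0).round(4), "yaw deg",np.degrees(np.arctan2(*( (q[3]-q[0])+(q[2]-q[1]))[[1,0]])).round(2),np.degrees(np.arctan2(*((q[0]-q[1])+(q[3]-q[2]))[[0,1]])).round(2), np.linalg.norm(q[3]-q[0]),np.linalg.norm(q[1]-q[0]),np.linalg.norm(q[2]-q[1]),np.linalg.norm(q[2]-q[3]))
# tray rim outer corners z~.022
q=ray(d,np.array([(145,230),(485,245),(455,568),(148,556)])/3+[150,50],.022); print("tray",q.mean(0).round(4),[np.linalg.norm(q[i]-q[(i+1)%4]).round(4) for i in range(4)])
q=ray(d,np.array([(205,309),(412,317),(403,523),(204,514)])/3+[150,50],h); print("mouth bevel outer",q.mean(0).round(4),[np.linalg.norm(q[i]-q[(i+1)%4]).round(4) for i in range(4)])
E
```

```text
0.03388598415341079
contour 8701.0 [502.6 248.8] [83.4 87.6] 73.29
contour 4764.0 [502.7 248.8] [64.2 74.1] 75.22
[[209.5 144.3]
 [297.2 147.8]
 [289.7 231.4]
 [210.1 228.4]] [[210.  145. ]
 [297.3 148.7]
 [290.  232. ]
 [210.3 229. ]]
[[0.4553, 0.2247, 0.0339], [0.4762, 0.2954, 0.0339], [0.5503, 0.273, 0.0339], [0.5294, 0.2027, 0.0339]] ctr [0.5028 0.2489 0.0339] yaw deg -16.68 -163.48 0.07733229413602818 0.07368973977296674 0.07745391501304011 0.07335724436107662
[[0.456, 0.2249, 0.0339], [0.477, 0.2953, 0.0339], [0.551, 0.2732, 0.0339], [0.5301, 0.2027, 0.0339]] ctr [0.5035 0.249  0.0339] yaw deg -16.7 -163.43 0.07734810487210933 0.07345552505897306 0.0772970332276529 0.0735327483568296
tray [0.5035 0.2497 0.022 ] [np.float64(0.0982), np.float64(0.1038), np.float64(0.0999), np.float64(0.1038)]
mouth bevel outer [0.5029 0.2493 0.0339] [np.float64(0.0585), np.float64(0.0635), np.float64(0.0607), np.float64(0.0629)]
```

jog_arm(
  commands="-1 0 0 0.1 0 0 0; -1 -0.02 -0.1 0.14 0 0 0; -1 -0.02 -0.16 0.06 0 0 0.01; -1 -0.02 -0.16 0 0 0 0.01; -1 -0.02 -0.16 0 0 0 0.01",
)

```text
clock: 4.25
position: [0.4867, 0.0765, 0.2068]
ee_rot: [2.282, 2.158, 0.003]
force: [0.5, -0.6, 0.8]
width: 1.002
```

jog_arm(
  commands="-1 -0.02 -0.16 0 0 0 0.01; -1 0 -0.16 0 0 0 0; -1 0 -0.16 -0.04 0 0 0; -1 0 -0.16 -0.1 0 0 0; -1 0 -0.1 -0.1 0 0 0",
)

```text
clock: 4.75
position: [0.4811, -0.1419, 0.1376]
ee_rot: [2.218, 2.22, 0.002]
force: [0.9, 0.9, -0.7]
width: 1.003
```

jog_arm(
  commands="-1 0 0 0 0 0 0; -1 0 0 0 0 0 0; -1 0 0 0 0 0 0; -1 0 0 0 0 0 0; -1 0 0 0 0 0 0",
)

```text
clock: 5.25
position: [0.4814, -0.1374, 0.1381]
ee_rot: [2.215, 2.227, 0.002]
force: [-0.2, -0.4, 0.7]
width: 1.003
```

```bash
python3 - <<'E'
from h import *; from cell import viewer
d=viewer.get_image("wrist"); np.savez("w4.npz",**d); pose()
P=cloud(d); a=P[...,2]
h,e=np.histogram(a[(a>.028)&(a<.08)],52,(.028,.08)); print([(round(float(x),4),int(n)) for x,n in zip(e,h) if n>80])
cv2.imwrite("pics/w4.png",cv2.resize(d["pixels"][40:240,140:400,::-1],None,fx=3,fy=3,interpolation=cv2.INTER_CUBIC))
E
```

```text
t 5.3 p [ 0.4813 -0.1376  0.138 ] x [-5.e-03  1.e+00  2.e-04] z [ 1.2e-03  2.0e-04 -1.0e+00] F [ 0.1 -0.8  0.3] M [0.06 0.04 0.02] w 92.0 q [-0.04  0.34  0.27  2.   -0.12  0.82  1.88]
[(0.028, 217), (0.029, 239), (0.03, 247), (0.031, 213), (0.032, 221), (0.033, 363), (0.034, 1121), (0.035, 1263), (0.036, 429), (0.037, 320), (0.038, 801), (0.039, 823), (0.04, 253), (0.041, 181), (0.042, 178), (0.043, 177), (0.044, 208), (0.045, 187), (0.046, 177), (0.047, 186), (0.048, 197), (0.049, 225), (0.05, 239), (0.051, 278), (0.052, 308), (0.053, 268), (0.054, 234), (0.055, 205), (0.056, 132), (0.057, 124), (0.058, 124), (0.059, 112), (0.06, 115), (0.061, 136), (0.062, 107), (0.063, 137), (0.064, 200), (0.065, 332), (0.066, 474), (0.067, 1103), (0.068, 1134), (0.069, 436), (0.07, 124), (0.071, 92), (0.072, 82), (0.073, 83), (0.074, 88), (0.075, 83), (0.076, 91), (0.077, 100), (0.078, 83), (0.079, 82)]
```

View pics/w4.png

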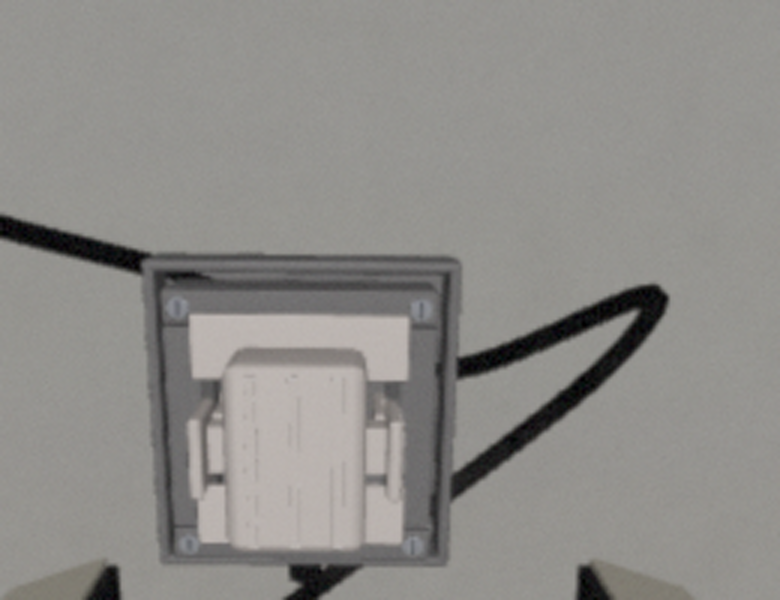

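The cover's box spans crop (225–365, 350–548), the tabs are at (197,450) and (396,450), and the socket screws are at (177,307), (421,310), (413,545) and (188,543). The gland is at the bottom, on the +x end.

```bash
python3 - <<'E'
from h import *
d=dict(np.load("w4.npz")); P=cloud(d); a=P[...,2]
def R(n,uv,h):
    q=ray(d,uv,h); r=cv2.minAreaRect((q[:,:2]*1000).astype(np.float32)); print(n,np.round(r[0],1),np.round(r[1],1),round(r[2],2))
def mk(lo,hi):
    m=((a>lo)&(a<hi)).astype(np.uint8); m[:125]=0;m[237:]=0;m[:,:190]=0;m[:,:190]=0;m[:,300:]=0
    return m
for n,lo,hi in (("top",.065,.071),("socket",.0335,.0365),("flange",.0372,.0405)):
    m=mk(lo,hi); h=float(np.median(a[m>0])); m=cv2.morphologyEx(m,cv2.MORPH_OPEN,np.ones((2,2),np.uint8))
    cs,_=cv2.findContours(m,cv2.RETR_EXTERNAL,cv2.CHAIN_APPROX_NONE)
    c=np.concatenate([c for c in cs if len(c)>15])[:,0].astype(float)
    R(f"{n} h={h:.4f}",c,h)
s=np.array([(177,307),(421,310),(413,545),(188,543)])/3+[140,40]; out=[]
for u,v in s:
    u0,v0=int(u)-6,int(v)-6; w=d["pixels"][v0:v0+13,u0:u0+13].astype(float); w=np.clip((w[...,2]-w[...,0])-3,0,None); vv,uu=np.mgrid[:13,:13]
    out.append((u0+(w*uu).sum()/w.sum(),v0+(w*vv).sum()/w.sum()))
print(np.round(out,1),s.round(1))
for o in (np.array(out),s):
    q=ray(d,o,.035); print("screws ctr",q.mean(0).round(4),"yaw",np.degrees(np.arctan2(*((q[3]-q[0])+(q[2]-q[1]))[[1,0]])).round(2),90-np.degrees(np.arctan2(*((q[1]-q[0])+(q[2]-q[3]))[[1,0]])).round(2))
q=ray(d,np.array([(190,314),(410,317),(403,543),(198,541)])/3+[140,40],.0385);print("flange corners",q.mean(0).round(4),q.round(4).tolist())
q=ray(d,np.array([(189,455),(403,455)])/3+[140,40],.060);print("tab outer faces",q.round(4).tolist(),q.mean(0))
E
```

```text
top h=0.0679 [ 474.1 -150.3] [54.4 59. ] 0.32
socket h=0.0351 [ 475.2 -150.2] [83.6 87.9] 89.8
flange h=0.0390 [ 475.3 -150.3] [73.8 65.6] 0.07
[[198.7 142.1]
 [280.  142.4]
 [277.2 221.4]
 [202.8 220.8]] [[199.  142.3]
 [280.3 143.3]
 [277.7 221.7]
 [202.7 221. ]]
screws ctr [ 0.4745 -0.1511  0.035 ] yaw -0.22 0.04999999999999716
screws ctr [ 0.4749 -0.1509  0.035 ] yaw -0.3 0.3100000000000023
flange corners [ 0.4745 -0.1506  0.0385] [[0.4377, -0.1829, 0.0385], [0.4382, -0.1176, 0.0385], [0.5113, -0.1178, 0.0385], [0.5109, -0.184, 0.0385]]
tab outer faces [[0.4747, -0.1814, 0.06], [0.4744, -0.12, 0.06]] [ 0.47454392 -0.1507129   0.06      ]
```

jog_arm(
  commands="-1 -0.022 -0.043 0 0 0 0; -1 0 0 -0.08 0 0 0; -1 0 0 -0.1 0 0 0; -1 0 0 -0.08 0 0 0; -1 0 0 -0.04 0 0 0",
  force=20,
)

```text
clock: 5.8
position: [0.4727, -0.152, 0.0459]
ee_rot: [-2.217, -2.224, 0.002]
force: [-0.2, -0.1, -0.2]
width: 1.0
```

jog_arm(
  commands="-1 0 0 -0.01 0 0 0; -1 0 0 0 0 0 0; -1 0 0 0 0 0 0; -1 0 0 0 0 0 0; -1 0 0 0 0 0 0",
)

```text
clock: 6.3
position: [0.4747, -0.1514, 0.0451]
ee_rot: [2.217, 2.225, 0.001]
force: [0.3, -0.6, -0.2]
width: 1.002
```

jog_arm(
  commands="-1 0 0.003 -0.005 0 0 0; 0 0 0 0 0 0 0; 0.35 0 0 0 0 0 0; 0.35 0 0 0 0 0 0; 0.35 0 0 0 0 0 0",
  force=20,
)

```text
clock: 6.8
position: [0.4741, -0.1504, 0.0428]
ee_rot: [-2.218, -2.225, 0.0]
force: [0.3, 0.1, 0.1]
width: 0.702
```

jog_arm(
  commands="1 0 0 0 0 0 0; 1 0 0 0 0 0 0; 1 0 0 0 0 0 0; 1 0 0 0 0 0 0; 1 0 0 0 0 0 0",
  force=20,
)

```text
clock: 7.3
position: [0.4743, -0.1509, 0.043]
ee_rot: [2.218, 2.224, 0.0]
force: [-1.3, -4.4, 3.9]
width: 0.536
```

```bash
python3 -c "from h import *;pose()"
```

```text
t 7.3 p [ 0.4743 -0.1509  0.043 ] x [-3.e-03  1.e+00 -4.e-04] z [ 4.e-04 -4.e-04 -1.e+00] F [-1.3 -4.4  3.9] M [-0.8   0.14 -0.02] w 49.3 q [ 0.03  0.48  0.23  2.09 -0.19  0.59  1.96]
```

jog_arm(
  commands="1 0 -0.002 0 0 0 0; 1 0 -0.001 0 0 0 0; 1 0 0 0 0 0 0; 1 0 0 0.005 0 0 0; 1 0 0 0.007 0 0 0",
  force=25,
)

```text
clock: 7.8
position: [0.4742, -0.1511, 0.0464]
ee_rot: [-2.217, -2.225, -0.0]
force: [0.4, -0.1, -0.6]
width: 0.535
```

```bash
python3 -c "from h import *;pose()"
```

```text
t 7.8 p [ 0.4742 -0.1511  0.0464] x [-3.8e-03  1.0e+00  2.0e-04] z [-2.e-04  2.e-04 -1.e+00] F [ 0.4 -0.1 -0.6] M [-0.07 -0.01 -0.01] w 49.2 q [ 0.03  0.48  0.23  2.08 -0.19  0.6   1.96]
```

jog_arm(
  commands="1 0 0 0.01 0 0 0; 1 0 0 0.02 0 0 0; 1 0 0 0.03 0 0 0; 1 0 0 0.04 0 0 0; 1 0 0 0.05 0 0 0",
)

```text
clock: 8.3
position: [0.4739, -0.1513, 0.0924]
ee_rot: [-2.217, -2.225, 0.0]
force: [0.3, 0.0, -0.9]
width: 0.538
```

```bash
python3 -c "from h import *;pose()"
```

```text
t 8.3 p [ 0.4739 -0.1513  0.0924] x [-3.4e-03  1.0e+00  1.0e-04] z [-4.e-04  1.e-04 -1.e+00] F [ 0.3  0.  -0.9] M [-0.01 -0.02  0.02] w 49.5 q [ 0.    0.4   0.26  2.05 -0.15  0.71  1.93]
```

jog_arm(
  commands="1 0 0 0.1 0 0 0; 1 0 0.05 0.14 0 0 0; 1 0 0.1 0.1 0 0 0; 1 0.01 0.15 0.02 0 0 -0.009; 1 0.02 0.16 0 0 0 -0.009",
)

```text
clock: 8.8
position: [0.4838, -0.0129, 0.2023]
ee_rot: [2.343, 2.089, 0.006]
force: [1.5, 1.2, -1.9]
width: 0.537
```

jog_arm(
  commands="1 0.02 0.16 0 0 0 -0.009; 1 0.02 0.16 0 0 0 -0.009; 1 0.02 0.16 0 0 0 -0.009; 1 0 0.16 0 0 0 -0.002; 1 0 0.13 0 0 0 0",
)

```text
clock: 9.3
position: [0.5006, 0.2208, 0.2005]
ee_rot: [-2.52, -1.876, -0.002]
force: [-0.4, 0.4, 0.4]
width: 0.532
```

jog_arm(
  commands="1 0 0.06 0 0 0 0; 1 0 0 -0.06 0 0 0; 1 0 0 -0.1 0 0 0; 1 0 0 0 0 0 0; 1 0 0 0 0 0 0",
)

```text
clock: 9.8
position: [0.5011, 0.2349, 0.1521]
ee_rot: [2.521, 1.874, -0.002]
force: [-0.3, -0.2, -0.2]
width: 0.541
```

```bash
python3 -c "from h import *;pose()"
```

```text
t 9.8 p [0.5011 0.2349 0.1521] x [ 2.886e-01  9.575e-01 -9.000e-04] z [-6.e-04 -8.e-04 -1.e+00] F [-0.3 -0.2 -0.2] M [ 0.03 -0.01  0.02] w 49.8 q [-0.66  0.39  0.17  1.85 -0.08  0.9   0.82]
```

jog_arm(
  commands="1 0.004 0.045 0 0 0 0; 1 0 0 -0.08 0 0 0; 1 0 0 -0.1 0 0 0; 1 0 0 -0.04 0 0 0; 1 0 0 0 0 0 0",
)

```text
clock: 10.3
position: [0.5019, 0.2494, 0.0849]
ee_rot: [-2.52, -1.875, 0.003]
force: [-0.7, 0.5, -1.8]
width: 0.537
```

jog_arm(
  commands="1 0 0 0 0 0 0; 1 0 0 0 0 0 0; 1 0 0 0 0 0 0; 1 0 0 0 0 0 0; 1 0 0 0 0 0 0",
)

```text
clock: 10.8
position: [0.5025, 0.2492, 0.0859]
ee_rot: [2.521, 1.875, 0.001]
force: [-0.8, 0.3, 0.3]
width: 0.531
```

```bash
python3 - <<'E'
from h import *; from cell import viewer
d=viewer.get_image("wrist"); np.savez("w5.npz",**d); s,R=pose()
d4=dict(np.load("w4.npz"))
cv2.imwrite("pics/w5.png",cv2.resize(d["pixels"][90:290,140:400,::-1],None,fx=3,fy=3,interpolation=cv2.INTER_CUBIC))
E
```

```text
t 10.85 p [0.5024 0.2492 0.0857] x [2.878e-01 9.577e-01 3.000e-04] z [ 3.e-04  2.e-04 -1.e+00] F [-0.   0.6 -0.9] M [ 0.03 -0.05 -0.01] w 49.2 q [-0.67  0.49  0.15  1.9  -0.1   0.76  0.82]
```

View pics/w5.png

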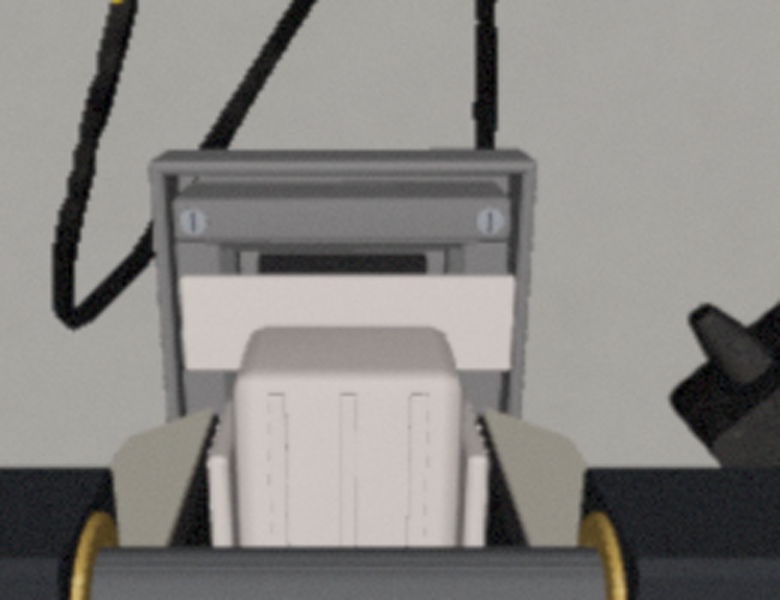

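The cover is held straight. Its near flange corners are at crop (181,277) and (515,277), and base_b's near screws are at (192,220) and (490,220).

```bash
python3 - <<'E'
from h import *
d=dict(np.load("w5.npz")); P=cloud(d); a=P[...,2]
o=[140,90]
print("flange z",np.median(a[90+295:90+296,0:1]) if 0 else np.median(a[188:204,205:305]), "sock", np.median(a[163:170,215:290]))
hf=float(np.median(a[188:204,205:305]))
q=ray(d,np.array([(181,277),(515,277)])/3+o,hf); s=ray(d,np.array([(192,220),(490,220)])/3+o,.0339)
for n,p,k in (("cover",q,.037),("socket",s,.03867)):
    v=p[1]-p[0]; L=np.linalg.norm(v); az=np.degrees(np.arctan2(v[1],v[0])); y=v/L; x=np.array([y[1],-y[0],0])
    print(n,"L",L.round(4),"az",az.round(2),"centre",(p.mean(0)+k*x).round(4))
E
```

```text
flange z 0.0818271865778133 sock 0.033883911840705036
cover L 0.0651 az 73.28 centre [0.5029 0.2507 0.0818]
socket L 0.0737 az 73.28 centre [0.5032 0.2489 0.0339]
```

jog_arm(
  commands="1 0 -0.003 -0.01 0 0 0; 1 0 0 -0.02 0 0 0; 1 0 0 -0.02 0 0 0; 1 0 0 -0.02 0 0 0; 1 0 0 -0.01 0 0 0",
)

```text
clock: 11.35
position: [0.5019, 0.248, 0.0604]
ee_rot: [-2.521, -1.875, 0.002]
force: [-0.6, 0.2, -0.5]
width: 0.536
```

jog_arm(
  commands="1 0 0 -0.007 0 0 0; 1 0 0 -0.007 0 0 0; 1 0 0 -0.007 0 0 0; 1 0 0 -0.005 0 0 0; 1 0 0 0 0 0 0",
)

```text
clock: 11.85
position: [0.5022, 0.2482, 0.0535]
ee_rot: [-2.521, -1.875, 0.0]
force: [-0.3, -0.6, -0.6]
width: 0.533
```

```bash
python3 -c "from h import *;pose()"
```

```text
t 11.85 p [0.5022 0.2482 0.0535] x [ 2.877e-01  9.577e-01 -1.000e-04] z [-2.e-04 -1.e-04 -1.e+00] F [-0.3 -0.6 -0.6] M [-0.04 -0.    0.01] w 49.0 q [-0.66  0.53  0.14  1.92 -0.11  0.69  0.83]
```

jog_arm(
  commands="1 0 0 -0.005 0 0 0; 1 0 0 -0.005 0 0 0; 1 0 0 -0.005 0 0 0; 1 0 0 -0.005 0 0 0; 1 0 0 0 0 0 0",
)

```text
clock: 12.35
position: [0.5022, 0.2482, 0.0474]
ee_rot: [-2.521, -1.875, 0.001]
force: [0.1, -1.1, -1.1]
width: 0.535
```

```bash
python3 -c "from h import *;pose()"
```

```text
t 12.35 p [0.5022 0.2482 0.0474] x [ 2.877e-01  9.577e-01 -2.000e-04] z [-3.e-04 -2.e-04 -1.e+00] F [ 0.1 -1.1 -1.1] M [ 0.03  0.   -0.01] w 49.2 q [-0.65  0.54  0.14  1.93 -0.11  0.68  0.83]
```

jog_arm(
  commands="1 0 0 -0.006 0 0 0; 1 0 0 -0.006 0 0 0; 1 0 0 -0.004 0 0 0; 1 0 0 -0.003 0 0 0; 1 0 0 0 0 0 0",
)

```text
clock: 12.85
position: [0.5025, 0.2483, 0.0421]
ee_rot: [2.521, 1.875, 0.001]
force: [-0.6, -0.6, 3.0]
width: 0.538
```

```bash
python3 -c "from h import *;pose()"
```

```text
t 12.85 p [0.5025 0.2483 0.0421] x [2.878e-01 9.577e-01 3.000e-04] z [ 3.e-04  2.e-04 -1.e+00] F [-0.6 -0.6  3. ] M [-0.06  0.13 -0.03] w 49.5 q [-0.65  0.55  0.14  1.93 -0.12  0.67  0.83]
```

jog_arm(
  commands="1 0 0 -0.004 0 0 0; 1 0 0 -0.002 0 0 0; 1 0 0 -0.001 0 0 0; 1 0 0 0 0 0 0; 1 0 0 0 0 0 0",
)

```text
clock: 13.35
position: [0.5025, 0.2483, 0.0409]
ee_rot: [-2.521, -1.875, -0.001]
force: [-4.6, -2.3, 15.5]
width: 0.538
```

```bash
python3 -c "from h import *;pose()"
```

```text
t 13.35 p [0.5025 0.2483 0.0409] x [2.879e-01 9.577e-01 7.000e-04] z [ 6.e-04  6.e-04 -1.e+00] F [-4.6 -2.3 15.5] M [-0.46  0.84 -0.01] w 49.5 q [-0.65  0.55  0.14  1.93 -0.12  0.67  0.83]
```

jog_arm(
  commands="0 0 0 0.001 0 0 0; -0.5 0 0 0 0 0 0; -1 0 0 0 0 0 0; -1 0 0 0 0 0 0; -1 0 0 0 0 0 0",
)

```text
clock: 13.85
position: [0.5022, 0.2482, 0.0399]
ee_rot: [-2.521, -1.875, 0.001]
force: [0.2, -0.3, -0.8]
width: 0.832
```

jog_arm(
  commands="-1 0 0 0.04 0 0 0; -1 0 0 0.08 0 0 0; -1 0 0 0.1 0 0 0; -1 0 0 0.05 0 0 0; -1 0 0 0 0 0 0",
)

```text
clock: 14.35
position: [0.5038, 0.249, 0.1241]
ee_rot: [2.521, 1.874, 0.007]
force: [0.5, 0.5, 0.2]
width: 1.0
```

jog_arm(
  commands="-1 0 0 0.04 0 0 0; -1 0 0 0 0 0 0; -1 0 0 0 0 0 0; -1 0 0 0 0 0 0; -1 0 0 0 0 0 0",
)

```text
clock: 14.85
position: [0.502, 0.248, 0.1326]
ee_rot: [-2.521, -1.875, 0.002]
force: [0.8, 0.4, -0.2]
width: 1.004
```

```bash
python3 - <<'E'
from h import *; from cell import viewer
d=viewer.get_image("wrist"); np.savez("w6.npz",**d); s,R=pose()
cv2.imwrite("pics/w6.png",cv2.resize(d["pixels"][60:260,140:400,::-1],None,fx=3,fy=3,interpolation=cv2.INTER_CUBIC))
E
```

```text
t 14.9 p [0.5021 0.2481 0.1326] x [ 2.877e-01  9.577e-01 -8.000e-04] z [-8.e-04 -5.e-04 -1.e+00] F [-0.6  0.4 -0.9] M [-0.01 -0.05  0.02] w 91.6 q [-0.67  0.43  0.16  1.86 -0.09  0.87  0.81]
```

View pics/w6.png

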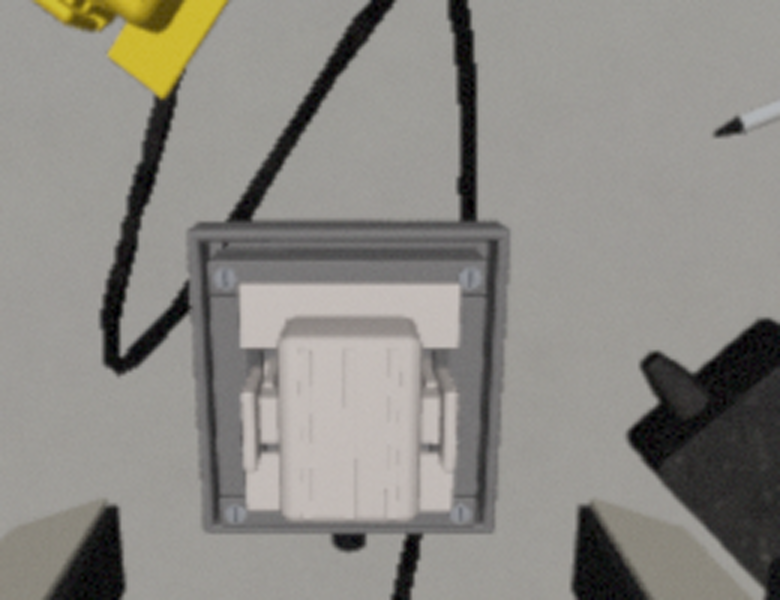

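The cover sits square in base_b. Its tabs stand out at (249,418) and (450,418), and the flange is flush between the screws. I'll measure it, then press on the top with closed fingers.

```bash
python3 - <<'E'
from h import *
for n,fl,so,tabs,o in (("w4",(205,275,147,164),(208,270,139,142),[(189,455),(403,455)],(140,40)),("w6",(222,290,157,172),(222,290,151,153),[(243,420),(457,420)],(140,60))):
    d=dict(np.load(n+".npz")); a=cloud(d)[...,2]
    f=a[fl[2]:fl[3],fl[0]:fl[1]]; s=a[so[2]:so[3],so[0]:so[1]]; m=a[130:237,190:310]; t=m[(m>.064)&(m<.072)]
    q=ray(d,np.array(tabs)/3+o,np.median(f)+.021)
    print(n,"flange",np.median(f).round(4),"socket",np.median(s).round(4),"top",np.median(t).round(4),"tabspan",np.linalg.norm(q[1]-q[0]).round(4))
E
```

```text
w4 flange 0.0394 socket 0.0351 top 0.0679 tabspan 0.0613
w6 flange 0.0381 socket 0.034 top 0.0667 tabspan 0.0607
```

jog_arm(
  commands="1 0 0 0 0 0 0; 1 0 0 0 0 0 0; 1 0.001 0.001 -0.04 0 0 0; 1 0 0 -0.08 0 0 0; 1 0 0 -0.06 0 0 0",
  force=20,
)

```text
clock: 15.4
position: [0.5022, 0.2484, 0.0775]
ee_rot: [-2.521, -1.875, 0.001]
force: [-0.8, -0.4, -0.7]
width: 0.61
```

jog_arm(
  commands="1 0 0 0 0 0 0; 1 0 0 0 0 0 0; 1 0 0 0 0 0 0; 1 0 0 0 0 0 0; 1 0 0 0 0 0 0",
)

```text
clock: 15.9
position: [0.503, 0.2488, 0.0799]
ee_rot: [2.521, 1.875, 0.002]
force: [-0.2, 0.5, 0.2]
width: 0.18
```

jog_arm(
  commands="1 0 0 0 0 0 0; 1 0 0 0 0 0 0; 1 0 0 -0.02 0 0 0; 1 0 0 -0.015 0 0 0; 1 0 0 0 0 0 0",
)

```text
clock: 16.4
position: [0.502, 0.2482, 0.0677]
ee_rot: [-2.521, -1.875, 0.002]
force: [-0.9, -0.6, -0.1]
width: 0.008
```

jog_arm(
  commands="1 0 0 -0.003 0 0 0; 1 0 0 -0.002 0 0 0; 1 0 0 0 0 0 0; 1 0 0 0 0 0 0; 1 0 0 0 0 0 0",
)

```text
clock: 16.9
position: [0.5027, 0.2486, 0.0673]
ee_rot: [2.521, 1.875, 0.0]
force: [-0.1, 0.2, 0.2]
width: 0.006
```

jog_arm(
  commands="1 0 0 -0.003 0 0 0; 1 0 0 0 0 0 0; 1 0 0 0 0 0 0; 1 0 0 0 0 0 0; 1 0 0 0 0 0 0",
)

```text
clock: 17.4
position: [0.5028, 0.2487, 0.0664]
ee_rot: [2.521, 1.875, 0.001]
force: [0.1, -0.3, 3.8]
width: 0.006
```

jog_arm(
  commands="1 0 0 -0.003 0 0 0; 1 0 0 0 0 0 0; 1 0 0 0 0 0 0; 1 0 0 0 0 0 0; 1 0 0 0 0 0 0",
)

```text
clock: 17.9
position: [0.5028, 0.2487, 0.0659]
ee_rot: [-2.521, -1.875, -0.001]
force: [-2.9, -1.6, 10.9]
width: 0.003
```

jog_arm(
  commands="1 0 0 0.02 0 0 0; 1 0 0 0.05 0 0 0; 1 0 0 0.1 0 0 0; 1 0 0 0.06 0 0 0; 1 0 0 0 0 0 0",
)

```text
clock: 18.4
position: [0.5039, 0.2492, 0.1367]
ee_rot: [2.521, 1.874, 0.006]
force: [0.6, -0.4, -0.4]
width: 0.007
```

jog_arm(
  commands="-1 0 0 0 0 0 0; -1 0 0 0 0 0 0; -1 0 0 0 0 0 0; -1 0 0 0 0 0 0; -1 0 0 0 0 0 0",
)

```text
clock: 18.9
position: [0.5024, 0.2484, 0.1339]
ee_rot: [-2.521, -1.875, 0.001]
force: [0.2, -0.6, -0.2]
width: 0.391
```

```bash
python3 - <<'E'
from h import *; from cell import viewer
d=viewer.get_image("wrist"); np.savez("w7.npz",**d); pose()
t=viewer.get_image("top"); im=t["pixels"][110:290,80:400,::-1]
a=cloud(d)[...,2]; m=a[120:237,180:320]
for lo,hi in((.0325,.0355),(.0365,.0395),(.0635,.069)): print(np.median(m[(m>lo)&(m<hi)]).round(4))
A=cv2.resize(d["pixels"][60:260,140:400,::-1],(390,300),interpolation=cv2.INTER_CUBIC); B=cv2.resize(im,(390,300))
cv2.imwrite("pics/w7.png",np.hstack([A,B]))
E
```

```text
t 18.95 p [0.5025 0.2484 0.134 ] x [ 2.878e-01  9.577e-01 -4.000e-04] z [-4.e-04 -3.e-04 -1.e+00] F [-0.4 -0.4 -0.2] M [-0.03  0.03 -0.02] w 40.1 q [-0.68  0.43  0.17  1.85 -0.09  0.87  0.81]
0.0339
0.0378
0.0667
```

View pics/w7.png

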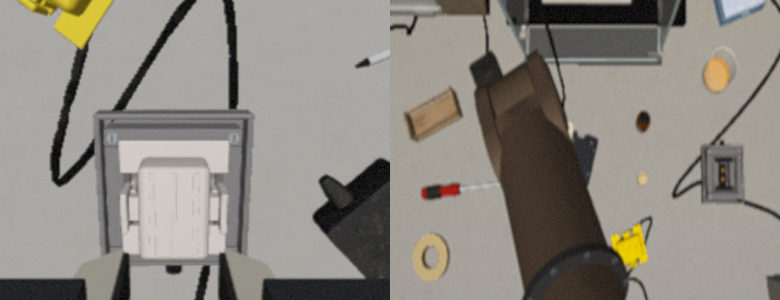

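The cover's flange rests about 0.9 mm above home, against the seal. Unlatched, the seal would hold it about 4 mm up. Both tabs are out, base_a stands open, and the bystanders that aren't hidden by the arm haven't moved.

```bash
python3 -c "
from cell import arm; print(arm.sign_off())"
```

```text
the job is handed in; nothing more can be done
None
```

The cover is now latched on base_b, and I handed the job in at about 19 s on the robot's clock.

- **Release and lift:** I squeezed both tabs with 20–25 N to about 49–50 mm over their faces. The cover came straight up with almost no resistance.
- **Placing:** I lowered it into base_b's mouth with the tabs squeezed, reaching about 15 N at the bottom, then let go. I then pushed on the cover top with about 11 N.
- **Last checks:** The flange rests about 0.9 mm above home, as the seal should hold a latched cover. After release the tabs measured about 61 mm apart, and they still looked fully out after the push. The gripper was clear and touching nothing.
- **Bystanders:** The beaker, dropper, check weight and screwdriver looked undisturbed in the last view. The arm hid part of that view.
- **Disagreement:** The wrist camera was off by about 0.6–1.5 mm along the jaw direction compared with the position where the grip felt centred. I corrected for this before inserting the cover.

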